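Set the chamber tweezers to their mark

TASK

The sample dryer's tweezers lie in the lidded steel tray: lift the lid off by its knob and set it down, without dropping it, centrally on the black rubber mat. Then pick up the tweezers by their ribbed grips, squeeze them until the moving arm is flush with the marked end of the cross tongue (a 12 mm gap between the tips), and hold them level at least 12 cm above the bench with that gap steady for three seconds, finishing while still holding them. Leave everything else on the bench where it stands.

Things in the scene. Friction and masses are not known exactly. Their poses are not given: they have to be found in the camera images.
- tray: Open steel instrument tray fixed to the bench, left or right of the middle (the mat is on the other side): outside 220 (x) x 170 (y) x 48 mm high, walls and floor 3 mm. Origin: centre of its underside; x along its length. Inside, two white cross bars (12 mm wide, 100 mm long in y, at x = -52 and +45 mm), tops 23 mm over the bench, carry the tweezers.
- mat: Black rubber mat 250 (x) x 200 (y) x 4 mm, fixed to the bench. Origin: centre of its underside; x along its length. Empty at the start.
- lid: Loose plain metal lid of the tray, 232 (x) x 182 (y) mm, about 0.3 kg. Origin: centre of the lower edge of its skirt, 38 mm above the bench while on the tray (the 10 mm skirt hangs outside the walls with about 4 mm of play); x along its length. Plate top 13 mm above the origin, with a round knob in the middle.
- lid_knob (a point): Middle of the head of the lid's black round knob (head 26 mm across, 24 mm high, on a 14 mm neck 10 mm high), on the lid's axis, 35 mm above the lid's origin and 22 mm above the lid's plate.
- tweezers: Sprung steel tweezers, 175 mm long, blades 14 mm high, 60 g, lying on the tray's bars under the lid, arms side by side, opening horizontally. Origin: midway between the grips at rest, at the underside (23 mm above the bench in the tray). x to the tips (74 mm ahead), z up, y from the moving arm to the arm fixed to the bow; bow and hinge 90 mm behind.
- left_grip (a point): Middle of the outer face of the ribbed dark steel grip plate on the fixed (+y) arm: 28 mm long, 16 mm high, centre 8 mm above the tweezers' underside. Over the outer faces of both grips it measures about 43 mm at rest and 30 mm at the mark, where the faces are parallel.
- right_grip (a point): The same on the moving (-y) arm. About 1.6 N on the grips starts the sprung arm moving, about 6 N reaches the mark, about 8 N shuts the tips.
- tongue_end (a point): Free end of the cross tongue: a strip 6 mm wide and 2 mm thick fixed on top of the +y arm, 60 mm ahead of the grips, lying across towards the moving arm; its last 3 mm are black. When the outside of the moving arm has come in flush under this end, the tips are 12 mm apart: that is the mark.
- squeeze (a joint): Hinge angle of the tweezers' moving (right, -y) arm in rad: 0 at rest (tips 35 mm apart), 0.14 at the mark (tips 12 mm apart), 0.21 about shut; sprung towards 0. Each 0.01 rad closes the tips by 1.65 mm and the grips by 0.9 mm.
- tip_left (a point): Inner face of the tip of the arm that is fixed to the bow (+y), 7 mm above the underside. The tip gap is the distance between the two tip points.
- tip_right (a point): Inner face of the tip of the moving arm (-y), 7 mm above the underside.
- vial: Bystander: small capped glass vial, 28 mm across, 50 mm high, between tray and mat. Origin: centre of its underside.
- beaker: Bystander: glass beaker, 70 mm across, 90 mm high, beyond the tray and mat. Origin: centre of its underside.
- wrench: Bystander: steel wrench, 180 mm long, lying flat beyond on the left.
- flange: Bystander: steel ring flange, 90 mm across, 30 mm high, beyond on the right. Origin: centre of its underside.
- flask: Bystander: white capped bottle, 64 mm across, 170 mm high, far left. Origin: centre of its underside.
- timer: Bystander: white bench timer, 50 x 75 x 30 mm, far right. Origin: centre of its underside.

How it is judged (in metres and radians):
On the way, in this order (a step that is already met when the one before it is completed fails the run):
1. the lid lies flat and let go on the rubber mat (horizontal distance between lid and mat below 0.05 m and height (world z) of lid below 0.012 m and angle between lid's own z axis and vertical below 0.06 rad and linear speed of lid below 0.03 m/s and contact force between the fingers and lid below 0.1 N), for 0.2 s.
2. the tweezers are held level in the air, clear of the tray, with the tips 12 mm apart (9 to 15) and still, for 2 s (distance between tip_left and tip_right between 0.009 and 0.015 m and velocity of joint squeeze between -0.05 and 0.05 rad/s and height (world z) of tweezers above 0.09 m and height (world z) of tip_left above 0.08 m and angle between tweezers's own z axis and vertical below 0.35 rad and linear speed of tweezers below 0.04 m/s and contact force between the fingers and tweezers above 1 N and contact force between tweezers and tray below 0.05 N and contact force between tweezers and lid below 0.05 N), for 2 s.
At the end, for the whole second after the job is handed in: Tweezers held in the fingers, touching nothing else, underside over 90 mm and tips over 80 mm above the bench, level within 0.35 rad, still, tip gap 9 to 15 mm; lid flat and released on the mat, centres within 50 mm; every bystander within 30 mm of its start (all of step 1 and all of step 2 and distance of each of vial, beaker, wrench, flange, flask, timer from where it was at the start of the episode below 0.03 m); the arm keeps its last pose, push and grip.
It fails at once if the lid is dropped (falls free faster than 0.6 m/s) (contact force between the fingers and lid below 0.05 N and linear speed of lid above 0.6 m/s).
It fails at once if a bystander is moved by more than 30 mm (distance of any of vial, beaker, wrench, flange, flask, timer from where it was at the start of the episode above 0.03 m).
It also fails if it takes over 64 s, if anything falls off the work surface, if the arm or the gripper's body presses on something with over 40 N, if the wrist force passes 120 N, or if a joint passes its speed limit or range.

ROBOT

A 6-joint arm with a two-finger parallel gripper is mounted at the origin on the work surface. World frame = base frame: x ahead of the robot, y to its left, z up, the work surface at z = 0. Lengths are in m, angles in degrees, forces in N, time in s.
With the tool pointing down it reaches from about 0.375 to 0.9 m from the base axis. Payload 3.1 kg.
Tool frame: the origin (TCP) lies on the centre line of the jaws, within the pads' length; the fingertips stand 25 mm ahead of it and the grasp point (between the pads) lies 6 mm ahead of it; z points along the fingers, y is the line along which they close (so a half turn about z gives the same grasp; the last joint's range is limited). The gripper opens to 87 mm and grips with 3 to 60 N. Pads are 19 mm wide; open, the fingers measure 117 mm over their backs; the gripper's body (75 mm by 190 mm) begins 51 mm behind the grasp point.
Start: joints at [53.027, 30.224, 82.088, -0, 67.689, -10.227], TCP at [0.281, 0.558, 0.248] pointing down, gripper open.
Joint ranges: [-176.69, 176.69], [-43.24, 126.21], [12.49, 139.97], [-82, 262], [0, 151.66], [-163.58, 163.58]. Speed limits (degrees/s): [159.86, 159.86, 180, 180, 180, 180].

INTERFACE

Orientations are given as a 3x3 rotation matrix whose columns are the frame's x, y, z axes.
In Python, from rig import bot, cams, models gives the robot as it stands. The module is installed in compiled form; this text tells all that it offers.
- The arm moves only by the shell command python3 -m handwheel 'ROWS' [OPENING]. ROWS is JSON, a list of rows, each a list of 6 numbers: the shift along the world's x, y, z each as a share of 1 m, from -1 to 1, then the turn, a rotation vector about the world's x, y, z each as a share of 2 rad, from -1 to 1. In form: [[dx, dy, dz, wx, wy, wz], ...]. A call has exactly 8 rows; each row is the pose to reach, as a shift and turn from the pose commanded when the call began; what a row does not reach only later rows make up. A row lasts 1/12 s, in which the tool goes at most 41.7 mm and 7.16 degrees, less where a joint would pass 70% of its speed; a pose out of reach is approached as far as the arm can. A call with a number of a shift or a turn outside -1 to 1 is refused whole. A call with a gripper value outside its range is refused whole. OPENING is the opening, from -1 (shut) to 1 (fully open), so that 0 is half open, set as the call begins (- or left out, the last holds). The fingers move at their own pace and stop on an object; the grip force is fixed at half the most. Time passes only in rows, so rows that repeat a pose let the fingers close, or fill a call up. It gives the time, the measured TCP pose, the force, the opening and the grip force at its end, in the units of the state.
- bot.read_state(): the state, without advancing time (a new reading comes with each control period).
- cams.capture(name): name is "scene" or "top" or "wrist"; returns (picture, depth): 384x512x3 uint8, blue, green, red; 384x512 float32, m along the optical axis (not along the pixel's ray), 0 where there is no reading.
- cams.calibration(name): a dict with "mtx" (3x3 intrinsics, pixels), "R" (3x3) and "t" (3): a world point X has camera coordinates R X + t; the wrist camera has in their place "tool_from_camera" (4x4, takes a point from camera to tool coordinates, whose origin is the TCP and whose axes are the flange's). Camera axes: x right, y down, z forward; pixel columns grow to the right and rows downward; lengths in m; the calibration is good to about 2 mm. A picture is of the moment at which its call begins: read the wrist's pose just before it. calibration takes no time and is no camera call.
- bot.hand_in(): hands the job in; it is judged then, once.
Trained networks look in the newest picture that a camera, given by its name, has taken for a name from the list of things; names that differ only in an ending like _2 or _b are one class to them, and where a whole thing is asked for, a point or a joint stands for the part that bears it (a point fixed in the world has none). Each returns a list of dicts, best first, with "conf" (0 to 1); they miss things now and then, are a little off and sometimes report something else, mostly with a low value. They report only what shows in the picture. A call takes as long as a camera call.
- models.spot_in(query, camera): "position" ([column, row] in pixels, amid what is visible of it).
- models.tip_of(query, camera): "position" ([column, row] in pixels: a listed point, or the origin of a listed thing).
The state is a dict: "time_s": time; "joint_positions": joint angles; "qvel": joint speeds; "tau": joint torques, N m; "position": TCP position; "tcp_rot": TCP orientation; "force": force on the tool from outside, world axes, zero at the start; "moment": the same for the moment, N m; "opening": opening from 0.0 (shut) to 1.0 (fully open); "grasp_force": force on a finger pad.
Only numpy, scipy, OpenCV 4.12 (cv2) and the standard library are available. Lean on these libraries where they do the work, as an engineer would, in place of code of your own. Each camera call takes 0.05 s, during which the arm holds its last target. There are 200 camera calls.

## Working session

There is one attempt and no reset: what is moved stays moved. The work goes in short steps, Python scripts to look and compute and a shell command to move; the robot and the scene stay as the last step left them, time stands still between calls to the robot, and variables do not carry over. Pictures are saved under pics/ and viewed, at most 10 in all, crops included, and the job is handed in when it is done.

```bash
mkdir -p pics
cat > h.py <<'E'
import numpy as np, cv2
from rig import bot, cams, models
def back(cam,px,z=None,depth=None,st=None):
    c=cams.calibration(cam); K=np.array(c["mtx"]); u,v=px
    r=np.linalg.inv(K)@np.array([u,v,1.])
    if cam=="wrist":
        T=np.array(c["tool_from_camera"]); R=np.array(st["tcp_rot"]); p=np.array(st["position"])
        o=R@T[:3,3]+p; d=R@T[:3,:3]@r
    else:
        R=np.array(c["R"]); t=np.array(c["t"]); o=-R.T@t; d=R.T@r
    s=(z-o[2])/d[2] if z is not None else depth
    return o+s*d
E
python3 - <<'E'
from h import *
s=bot.read_state(); print(s)
im={}
for n in("top","scene"):
    im[n],d=cams.capture(n); cv2.imwrite(f"pics/{n}1.png",im[n])
    for q,z in(("lid_knob",.073),("lid",.038),("mat",0),("tray",0),("vial",0),("beaker",0),("flask",0),("timer",0),("flange",0)):
        r=models.tip_of(q,n)[:1]
        for x in r: print(n,q,np.round(x["position"],1),round(x["conf"],2),np.round(back(n,x["position"],z),3))
E
```

```text
{'time_s': 0.0, 'joint_positions': array([ 5.30267167e+01,  3.02775150e+01,  8.21545219e+01,  7.22090065e-04,
        6.76876285e+01, -1.02273576e+01]), 'qvel': array([-0.09061048,  0.07558297,  0.02645671, -0.06426486, -0.08261153,
        0.02373441]), 'tau': array([ 3.82306353e-04, -4.40041637e+01, -1.76591045e+01,  6.34381687e-02,
        5.82315295e-02, -1.49504476e-04]), 'position': array([0.28084358, 0.55761554, 0.24659747]), 'tcp_rot': array([[-8.93008547e-01,  4.50037925e-01, -1.26545954e-03],
       [ 4.50039542e-01,  8.93007083e-01, -1.66156630e-03],
       [ 3.82296482e-04, -2.05329974e-03, -9.99997819e-01]]), 'force': array([0.04895116, 0.30556088, 0.17681958]), 'moment': array([-0.01579675,  0.05858956,  0.01503077]), 'grasp_force': 0.0, 'opening': 1.0049911955486959}
top lid_knob [314.3 230.5] 0.95 [ 0.482 -0.194  0.073]
top lid [308.9 230.9] 0.73 [ 0.482 -0.179  0.038]
top mat [314.6 228.6] 0.21 [ 0.494 -0.204  0.   ]
top vial [264.  213.1] 0.53 [ 0.547 -0.013  0.   ]
top beaker [207.5 158. ] 0.56 [0.754 0.21  0.   ]
top flask [141.8 224.1] 0.57 [0.493 0.446 0.   ]
top timer [392.8 203.5] 0.85 [ 0.596 -0.499  0.   ]
top flange [303.3 157.7] 0.73 [ 0.765 -0.159  0.   ]
scene lid_knob [214.5 159.6] 0.95 [ 0.477 -0.195  0.073]
scene lid [211.2 173.4] 0.85 [ 0.515 -0.185  0.038]
scene mat [309.5 213.4] 0.67 [0.493 0.195 0.   ]
scene tray [214.7 179.2] 0.65 [ 0.494 -0.186  0.   ]
scene vial [246.1 200.6] 0.62 [ 0.545 -0.019  0.   ]
scene beaker [223.6 238.1] 0.9 [0.744 0.021 0.   ]
scene flask [382.5 245.5] 0.85 [0.518 0.445 0.   ]
scene timer [133.5 171.8] 0.73 [ 0.616 -0.474  0.   ]
scene flange [167.4 216.7] 0.69 [ 0.755 -0.191 -0.   ]
```

View pics/top1.png

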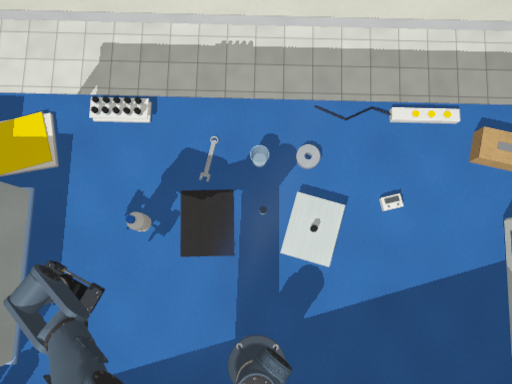

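The top view shows the lid with its knob at about (314,228), the mat at about (207,223), the vial at (263,210) and the flask at (139,222). The wrench, beaker and flange are beyond them.

Run:
```python
from h import *
im=cv2.imread("pics/top1.png").astype(int); g=im.sum(2)
sub=np.zeros(g.shape,np.uint8)
for nm,m,box,z in(("lid",(im[...,2]>140),(270,355,185,275),.051),("mat",(im[...,0]<60),(172,242,184,262),.004)):
    a,b,c,d=box; k=np.zeros(g.shape,np.uint8); k[c:d,a:b]=m[c:d,a:b]
    cs,_=cv2.findContours(k,cv2.RETR_EXTERNAL,2); cn=max(cs,key=cv2.contourArea)[:,0]
    W=np.array([back("top",p,z)[:2] for p in cn.astype(float)])
    print(nm,cv2.minAreaRect((W*1000).astype(np.float32)))
```

```text
lid ((490.6485290527344, -190.24002075195312), (183.2926483154297, 234.3600311279297), 75.47953033447266)
mat ((506.6326599121094, 204.05262756347656), (244.50282287597656, 193.8143310546875), 1.5398898124694824)
```

```bash
python3 -m handwheel '[[0.01,-0.038,0,0,0,0.01],[0.02,-0.076,0,0,0,0.03],[0.03,-0.114,0,0,0,0.05],[0.04,-0.152,0,0,0,0.07],[0.05,-0.19,0,0,0,0.09],[0.06,-0.228,0,0,0,0.106],[0.07,-0.266,0,0,0,0.106],[0.08,-0.3,0,0,0,0.106]]' 1 && python3 -m handwheel '[[0.01,-0.038,0,0,0,0],[0.02,-0.076,0,0,0,0],[0.03,-0.114,0,0,0,0],[0.04,-0.152,0,0,0,0],[0.05,-0.19,0,0,0,0],[0.06,-0.228,0,0,0,0],[0.07,-0.266,0,0,0,0],[0.08,-0.3,0,0,0,0]]' && python3 -m handwheel '[[0.01,-0.038,0,0,0,0],[0.02,-0.076,0,0,0,0],[0.03,-0.114,0,0,0,0],[0.045,-0.15,0,0,0,0],[0.045,-0.15,0,0,0,0],[0.045,-0.15,0,0,0,0],[0.045,-0.15,0,0,0,0],[0.045,-0.15,0,0,0,0]]'
python3 - <<'E'
from h import *
s=bot.read_state(); im,d=cams.capture("wrist"); cv2.imwrite("pics/w1.png",im)
for x in models.tip_of("lid_knob","wrist")[:2]: print(x,back("wrist",x["position"],.073,st=s))
print(s["position"],s["tcp_rot"],s["joint_positions"],s["time_s"])
E
```

```text
time_s: 1.67
position: [0.3612, 0.2561, 0.2478]
tcp_rot: [[-0.968, 0.252, 0.0], [0.252, 0.968, -0.0], [-0.0, -0.0, -1.0]]
force: [0.5, -0.4, 0.1]
opening: 1.0
grasp_force: 0.0
time_s: 2.33
position: [0.4416, -0.0443, 0.2479]
tcp_rot: [[-0.967, 0.253, 0.001], [0.253, 0.967, -0.001], [-0.001, -0.0, -1.0]]
force: [0.6, 1.4, 0.3]
opening: 1.002
grasp_force: 0.0
time_s: 3.0
position: [0.4854, -0.1905, 0.2473]
tcp_rot: [[-0.968, 0.251, -0.001], [0.251, 0.968, 0.001], [0.002, 0.001, -1.0]]
force: [-0.1, 0.7, 0.2]
opening: 0.999
grasp_force: 0.0
{'position': [252.0, 185.1], 'conf': 0.58} [ 0.4928178 -0.1916342  0.073    ]
[ 0.48541521 -0.19047159  0.24733901] [[-9.67932428e-01  2.51207353e-01 -1.29683096e-03]
 [ 2.51205954e-01  9.67932976e-01  1.14992124e-03]
 [ 1.54411412e-03  7.87274399e-04 -9.99998498e-01]] [-3.37224926e+01  2.23229138e+01  9.68047603e+01  1.54952783e-02
  6.09707051e+01 -1.09181085e+02] 3.0
```

View pics/w1.png

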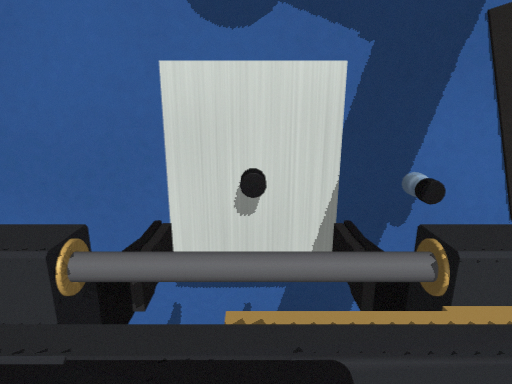

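The wrist view shows the knob at (252,183), centred across the lid. The lid sides run parallel to the jaws' x axis, and the vial is at right, at (425,187). Next I descend and grip.

```bash
python3 -m handwheel '[[0.006,-0.001,-0.035,0,0,0],[0.006,-0.001,-0.07,0,0,0],[0.006,-0.001,-0.1,0,0,0],[0.006,-0.001,-0.125,0,0,0],[0.006,-0.001,-0.145,0,0,0],[0.006,-0.001,-0.157,0,0,0],[0.006,-0.001,-0.165,0,0,0],[0.006,-0.001,-0.165,0,0,0]]' 1 && python3 -m handwheel '[[0,0,0,0,0,0],[0,0,0,0,0,0],[0,0,0,0,0,0],[0,0,0,0,0,0],[0,0,0,0,0,0],[0,0,0,0,0,0],[0,0,0,0,0,0],[0,0,0,0,0,0]]' -1 && python3 -m handwheel '[[0,0,0,0,0,0],[0,0,0,0,0,0],[0,0,0.003,0,0,0],[0,0,0.008,0,0,0],[0,0,0.015,0,0,0],[0,0,0.025,0,0,0],[0,0,0.035,0,0,0],[0,0,0.045,0,0,0]]'
```

```text
time_s: 3.77
position: [0.4914, -0.1915, 0.0813]
tcp_rot: [[-0.968, 0.251, -0.003], [0.251, 0.968, 0.002], [0.003, 0.001, -1.0]]
force: [-0.5, -0.2, 0.3]
opening: 0.995
grasp_force: 0.0
time_s: 4.43
position: [0.4923, -0.193, 0.0827]
tcp_rot: [[-0.968, 0.252, 0.0], [0.252, 0.968, -0.0], [-0.0, -0.0, -1.0]]
force: [-1.0, 0.1, -0.2]
opening: 0.476
grasp_force: 0.0
time_s: 5.1
position: [0.4923, -0.1929, 0.1288]
tcp_rot: [[-0.968, 0.252, 0.0], [0.252, 0.968, -0.0], [-0.0, -0.0, -1.0]]
force: [0.0, 0.3, -3.5]
opening: 0.292
grasp_force: 30.0
```

```bash
python3 -m handwheel '[[0,0.003,0.015,0,0,0],[0,0.008,0.03,0,0,0],[0.001,0.02,0.045,0,0,0.005],[0.002,0.037,0.055,0,0,0.012],[0.003,0.059,0.06,0,0,0.02],[0.004,0.083,0.06,0,0,0.03],[0.005,0.108,0.06,0,0,0.04],[0.005,0.133,0.06,0,0,0.05]]' && python3 -m handwheel '[[0.001,0.025,0,0,0,0.012],[0.001,0.05,0,0,0,0.024],[0.002,0.075,0,0,0,0.036],[0.002,0.1,0,0,0,0.048],[0.003,0.125,0,0,0,0.06],[0.004,0.15,0,0,0,0.07],[0.005,0.175,0,0,0,0.08],[0.005,0.198,0,0,0,0.085]]' && python3 -m handwheel '[[0.001,0.02,0,0,0,0],[0.001,0.036,0,0,0,0],[0.001,0.05,0,0,0,0],[0.001,0.058,0,0,0,0],[0.001,0.063,0,0,0,0],[0.001,0.064,0,0,0,0],[0.001,0.064,0,0,0,0],[0.001,0.064,0,0,0,0]]'
python3 - <<'E'
from h import *
s=bot.read_state(); im,d=cams.capture("wrist"); cv2.imwrite("pics/w2.png",im)
for x in models.tip_of("mat","wrist")[:1]: print(x,back("wrist",x["position"],0,st=s))
im,d=cams.capture("top"); cv2.imwrite("pics/t2.png",im)
for x in models.tip_of("tweezers","top")[:2]: print(x,back("top",x["position"],0.023))
print(s["position"],s["joint_positions"])
cv2.imwrite("pics/c2.png",np.hstack([cv2.imread("pics/w2.png")[:, 50:450],cv2.resize(im[170:290,170:370],(400,240),interpolation=2).repeat(1,0) if 0 else cv2.copyMakeBorder(cv2.resize(im[170:290,170:370],(400,240)),0,144,0,0,0)]))
E
```

```text
time_s: 5.77
position: [0.4974, -0.059, 0.1889]
tcp_rot: [[-0.988, 0.154, 0.002], [0.154, 0.988, -0.001], [-0.002, -0.0, -1.0]]
force: [-0.3, 0.8, -3.2]
opening: 0.288
grasp_force: 30.0
time_s: 6.43
position: [0.5022, 0.1396, 0.1887]
tcp_rot: [[-1.0, -0.016, 0.001], [-0.016, 1.0, 0.0], [-0.001, 0.0, -1.0]]
force: [0.2, 0.1, -3.1]
opening: 0.291
grasp_force: 30.0
time_s: 7.1
position: [0.5032, 0.2014, 0.1877]
tcp_rot: [[-1.0, -0.015, -0.0], [-0.015, 1.0, -0.0], [0.0, -0.0, -1.0]]
force: [0.2, 0.0, -3.6]
opening: 0.29
grasp_force: 30.0
{'position': [312.3, 226.9], 'conf': 0.53} [ 0.49801407 -0.19289736  0.023     ]
{'position': [200.6, 222.9], 'conf': 0.15} [0.50180819 0.22152569 0.023     ]
[0.50322948 0.20143938 0.18766258] [ 1.00102269e+01  2.85386884e+01  9.74810432e+01 -2.53861905e-02
  5.39903014e+01 -8.08149310e+01]
```

View pics/c2.png

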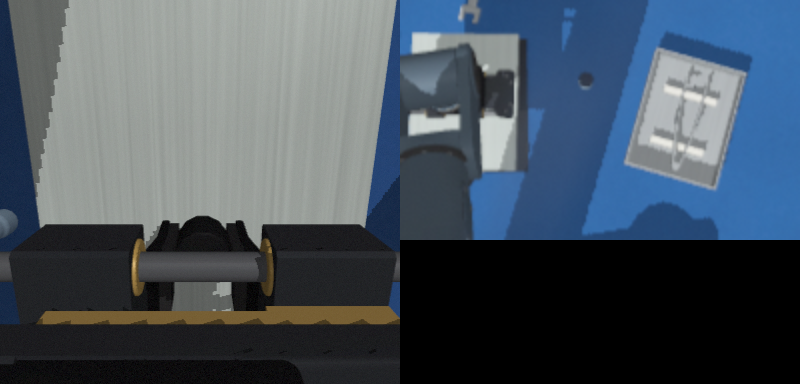

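The lid hangs level over the mat. In the open tray at right the tweezers' tips point away from the robot (+x) and the bow is near the robot. Now I lower the lid.

```bash
python3 -m handwheel '[[0,0,-0.015,0,0,0],[0,0,-0.035,0,0,0],[0,0,-0.058,0,0,0],[0,0,-0.08,0,0,0],[0,0,-0.1,0,0,0],[0,0,-0.115,0,0,0],[0,0,-0.124,0,0,0],[0,0,-0.128,0,0,0]]' && python3 -m handwheel '[[0,0,-0.002,0,0,0],[0,0,-0.004,0,0,0],[0,0,-0.005,0,0,0],[0,0,-0.006,0,0,0],[0,0,-0.007,0,0,0],[0,0,-0.007,0,0,0],[0,0,-0.007,0,0,0],[0,0,-0.007,0,0,0]]'
```

```text
time_s: 7.97
position: [0.5028, 0.2017, 0.0582]
tcp_rot: [[-1.0, -0.015, -0.002], [-0.015, 1.0, -0.0], [0.002, -0.0, -1.0]]
force: [-0.5, -0.2, -3.2]
opening: 0.29
grasp_force: 30.0
time_s: 8.63
position: [0.5033, 0.2022, 0.0528]
tcp_rot: [[-1.0, -0.015, 0.0], [-0.015, 1.0, 0.0], [-0.0, 0.0, -1.0]]
force: [0.4, 0.2, -3.0]
opening: 0.29
grasp_force: 30.0
```

```bash
python3 -m handwheel '[[0,0,-0.001,0,0,0],[0,0,-0.002,0,0,0],[0,0,-0.002,0,0,0],[0,0,-0.003,0,0,0],[0,0,-0.003,0,0,0],[0,0,-0.003,0,0,0],[0,0,-0.003,0,0,0],[0,0,-0.003,0,0,0]]'
```

```text
time_s: 9.3
position: [0.5032, 0.2021, 0.0495]
tcp_rot: [[-1.0, -0.015, -0.0], [-0.015, 1.0, -0.0], [0.0, -0.0, -1.0]]
force: [0.1, -0.2, -3.3]
opening: 0.289
grasp_force: 30.0
```

```bash
python3 -m handwheel '[[0,0,-0.0005,0,0,0],[0,0,-0.001,0,0,0],[0,0,-0.001,0,0,0],[0,0,-0.0015,0,0,0],[0,0,-0.0015,0,0,0],[0,0,-0.002,0,0,0],[0,0,-0.002,0,0,0],[0,0,-0.002,0,0,0]]'
```

```text
time_s: 9.97
position: [0.5033, 0.2021, 0.049]
tcp_rot: [[-1.0, -0.015, 0.001], [-0.015, 1.0, 0.0], [-0.001, 0.0, -1.0]]
force: [-2.0, -0.6, 9.6]
opening: 0.287
grasp_force: 30.0
```

Contact is made and the lid is seated. Next I release, rise, and go back over the tray.

```bash
python3 -m handwheel '[[0,0,0,0,0,0],[0,0,0,0,0,0],[0,0,0,0,0,0],[0,0,0,0,0,0],[0,0,0,0,0,0],[0,0,0,0,0,0],[0,0,0,0,0,0],[0,0,0,0,0,0]]' 1 && python3 -m handwheel '[[0,0,0,0,0,0],[0,0,0.01,0,0,0],[0,0,0.03,0,0,0],[0,0,0.06,0,0,0],[0,0,0.09,0,0,0],[0,0,0.12,0,0,0],[0,0,0.15,0,0,0],[0,0,0.18,0,0,0]]' && python3 -m handwheel '[[0,-0.035,0.01,0,0,-0.01],[0,-0.07,0.01,0,0,-0.03],[0,-0.11,0.01,0,0,-0.05],[-0.002,-0.15,0.01,0,0,-0.07],[-0.004,-0.19,0.01,0,0,-0.09],[-0.006,-0.23,0.01,0,0,-0.11],[-0.008,-0.27,0.01,0,0,-0.13],[-0.01,-0.31,0.01,0,0,-0.135]]' && python3 -m handwheel '[[-0.005,-0.035,0,0,0,0],[-0.015,-0.06,0,0,0,0],[-0.025,-0.075,0,0,0,0],[-0.035,-0.083,0,0,0,0],[-0.035,-0.085,0,0,0,0],[-0.035,-0.085,0,0,0,0],[-0.035,-0.085,0,0,0,0],[-0.035,-0.085,0,0,0,0]]'
python3 - <<'E'
from h import *
s=bot.read_state(); im,d=cams.capture("wrist"); cv2.imwrite("pics/w3.png",im)
for q,z in(("tweezers",.023),("left_grip",.031),("right_grip",.031),("tip_left",.03),("tip_right",.03),("tongue_end",.038),("tray",0)):
  for x in models.tip_of(q,"wrist")[:1]: print(q,x,back("wrist",x["position"],z,st=s).round(4))
cams.capture("top")
for q,z in(("lid",.004),("lid_knob",.039)):
  for x in models.tip_of(q,"top")[:1]: print(q,x,back("top",x["position"],z).round(4))
print(s["position"],s["tcp_rot"],s["time_s"])
E
```

```text
time_s: 10.63
position: [0.5032, 0.2021, 0.0474]
tcp_rot: [[-1.0, -0.015, -0.0], [-0.015, 1.0, -0.0], [0.0, -0.0, -1.0]]
force: [-0.1, -0.4, 0.1]
opening: 0.809
grasp_force: 0.0
time_s: 11.3
position: [0.5027, 0.2021, 0.2298]
tcp_rot: [[-1.0, -0.015, 0.0], [-0.015, 1.0, 0.0], [-0.0, 0.0, -1.0]]
force: [1.4, 0.5, -0.5]
opening: 1.002
grasp_force: 0.0
time_s: 11.97
position: [0.4925, -0.1096, 0.2384]
tcp_rot: [[-0.967, 0.254, 0.001], [0.254, 0.967, -0.0], [-0.001, -0.0, -1.0]]
force: [0.9, 0.1, -0.2]
opening: 1.0
grasp_force: 0.0
time_s: 12.63
position: [0.4587, -0.1921, 0.2378]
tcp_rot: [[-0.968, 0.251, 0.001], [0.251, 0.968, -0.0], [-0.001, 0.0, -1.0]]
force: [-0.1, -0.7, 0.3]
opening: 0.996
grasp_force: 0.0
tweezers {'position': [255.4, 200.1], 'conf': 0.88} [ 0.4944 -0.1968  0.023 ]
left_grip {'position': [258.6, 254.6], 'conf': 0.73} [ 0.5573 -0.2092  0.031 ]
right_grip {'position': [235.5, 197.1], 'conf': 0.68} [ 0.4831 -0.2168  0.031 ]
tip_left {'position': [271.9, 257.6], 'conf': 0.56} [ 0.5655 -0.1951  0.03  ]
tip_right {'position': [241.7, 255.1], 'conf': 0.64} [ 0.5535 -0.2286  0.03  ]
tongue_end {'position': [261.2, 254.9], 'conf': 0.64} [ 0.5551 -0.2057  0.038 ]
tray {'position': [258.3, 192.0], 'conf': 0.63} [ 0.4922 -0.1924  0.    ]
lid {'position': [202.4, 226.0], 'conf': 0.78} [0.4918 0.2168 0.004 ]
lid_knob {'position': [207.2, 223.3], 'conf': 0.95} [0.4998 0.195  0.039 ]
[ 0.45873447 -0.19211269  0.23782799] [[-9.67995175e-01  2.50968081e-01  6.02879839e-04]
 [ 2.50968122e-01  9.67995352e-01 -8.61496551e-06]
 [-5.85746963e-04  1.42964376e-04 -9.99999818e-01]] 12.6333
```

View pics/w3.png

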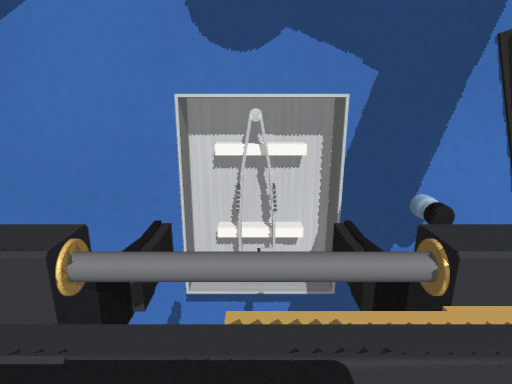

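The tray is centred at about (258,192). The tweezers' bow is at (256,115), the dark grips at about (238,193) and (274,193), and the tips at about row 256. I compute the origin from the bow and tips, plus the grips by darkness.

Run:
```python
from h import *
s=bot.read_state(); im=cv2.imread("pics/w3.png").astype(int)
B=back("wrist",(256,115),.035,st=s); T=(back("wrist",(240.5,256),.032,st=s)+back("wrist",(272.5,256),.032,st=s))/2
print(B,T,np.linalg.norm(T-B),np.degrees(np.arctan2(*(T-B)[[1,0]])))
print("origin",B+(T-B)*90/164)
big=cv2.resize(im[105:265,200:315].astype(np.uint8),None,fx=5,fy=3.7*1,interpolation=cv2.INTER_CUBIC); cv2.imwrite("pics/c3.png",big)
a=s["tcp_rot"]; print("tool y yaw",np.degrees(np.arctan2(a[1][1],a[0][1])))
```

```text
[ 0.40195327 -0.17326805  0.035     ] [ 0.55713442 -0.21262517  0.032     ] 0.16012237038028387 -14.231312989920198
origin [ 0.48711366 -0.19486647  0.03335366]
tool y yaw 75.4054807866702
```

View pics/c3.png

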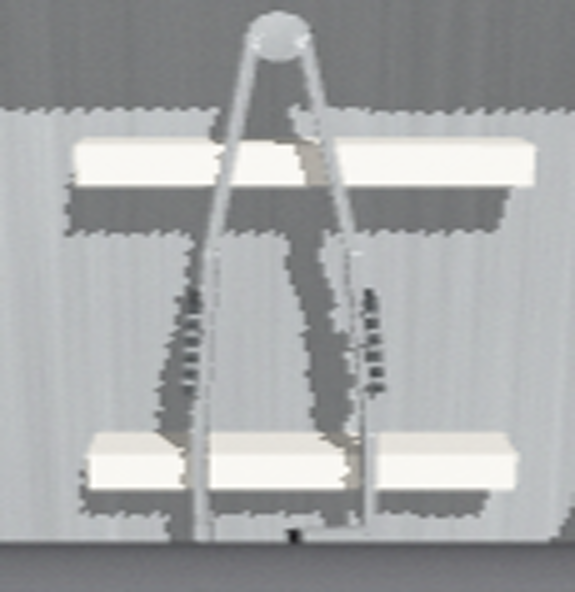

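Run:
```python
from h import *
s=bot.read_state()
for p in((274.4,197.7),(238,197.5)): print(back("wrist",p,.037,st=s))
print(s["position"])
```

```text
[ 0.49211546 -0.17578506  0.037     ]
[ 0.48186903 -0.21417281  0.037     ]
[ 0.45825463 -0.19281338  0.23749003]
```

```bash
python3 -m handwheel '[[0.01,-0.001,-0.02,0,0,0],[0.02,-0.002,-0.05,0,0,0],[0.029,-0.002,-0.08,0,0,0],[0.029,-0.002,-0.11,0,0,0],[0.029,-0.002,-0.13,0,0,0],[0.029,-0.002,-0.138,0,0,0],[0.029,-0.002,-0.138,0,0,0],[0.029,-0.002,-0.138,0,0,0]]' 0.5
python3 - <<'E'
from h import *
s=bot.read_state(); im,d=cams.capture("wrist"); cv2.imwrite("pics/w4.png",im)
print(s["position"],s["opening"])
c=cams.calibration("wrist");T=np.array(c["tool_from_camera"]);K=np.array(c["mtx"])
for y in(-.02,0,.02):
  p=np.linalg.inv(T)@[0,y,s["position"][2]-.031,1]; q=K@p[:3]; print(y,q[:2]/q[2])
E
```

```text
time_s: 13.85
position: [0.4875, -0.1951, 0.0998]
tcp_rot: [[-0.968, 0.252, 0.0], [0.252, 0.968, -0.0], [-0.0, -0.0, -1.0]]
force: [1.2, -0.7, -0.7]
opening: 0.755
grasp_force: 0.0
[ 0.48748221 -0.19510779  0.09981025] 0.7553342210235553
-0.02 [221.27483446 212.12681957]
0 [250.91430857 212.11695961]
0.02 [280.55709997 212.10709855]
```

View pics/w4.png

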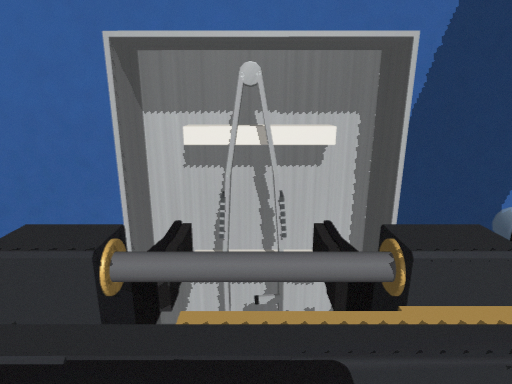

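The view confirms alignment: the grips at (222,214) and (282,214) straddle the predicted jaw centre at (251,212). Now I descend.

```bash
python3 -m handwheel '[[0,0,-0.015,0,0,0],[0,0,-0.03,0,0,0],[0,0,-0.043,0,0,0],[0,0,-0.053,0,0,0],[0,0,-0.06,0,0,0],[0,0,-0.063,0,0,0],[0,0,-0.063,0,0,0],[0,0,-0.063,0,0,0]]' && python3 -m handwheel '[[0,0,0,0,0,0],[0,0,0,0,0,0],[0,0,0,0,0,0],[0,0,0,0,0,0],[0,0,0,0,0,0],[0,0,0,0,0,0],[0,0,0,0,0,0],[0,0,0,0,0,0]]' -0.24 && python3 -m handwheel '[[0,0,0,0,0,0],[0,0,0,0,0,0],[0,0,0,0,0,0],[0,0,0,0,0,0],[0,0,0,0,0,0],[0,0,0,0,0,0],[0,0,0,0,0,0],[0,0,0,0,0,0]]'
```

```text
time_s: 14.57
position: [0.4876, -0.1951, 0.037]
tcp_rot: [[-0.968, 0.252, 0.001], [0.252, 0.968, -0.001], [-0.001, -0.0, -1.0]]
force: [-1.0, 0.7, -0.5]
opening: 0.747
grasp_force: 0.0
time_s: 15.23
position: [0.4875, -0.1951, 0.0368]
tcp_rot: [[-0.968, 0.252, 0.001], [0.252, 0.968, -0.001], [-0.001, -0.0, -1.0]]
force: [0.2, 0.3, 1.6]
opening: 0.39
grasp_force: 5.5
time_s: 15.9
position: [0.4875, -0.1951, 0.0368]
tcp_rot: [[-0.968, 0.252, 0.001], [0.252, 0.968, -0.001], [-0.001, -0.0, -1.0]]
force: [1.1, -0.8, 5.1]
opening: 0.382
grasp_force: 6.5
```

```bash
python3 -m handwheel '[[0,0,0.001,0,0,0],[0,0,0.003,0,0,0],[0,0,0.006,0,0,0],[0,0,0.011,0,0,0],[0,0,0.018,0,0,0],[0,0,0.026,0,0,0],[0,0,0.034,0,0,0],[0,0,0.042,0,0,0]]' && python3 -m handwheel '[[0,0,0.01,0,0,0],[0,0,0.025,0,0,0],[0,0,0.04,0,0,0],[0,0,0.055,0,0,0],[0,0,0.07,0,0,0],[0,0,0.085,0,0,0],[0,0,0.093,0,0,0],[0,0,0.095,0,0,0]]'
python3 - <<'E'
from h import *
s=bot.read_state(); im,d=cams.capture("wrist"); cv2.imwrite("pics/w5.png",im)
for q in("tip_left","tip_right","tongue_end","left_grip","right_grip"):
  for x in models.tip_of(q,"wrist")[:1]: print(q,x)
sc,_=cams.capture("scene"); cv2.imwrite("pics/s5.png",sc)
for q in("tip_left","tip_right","tongue_end","tweezers"):
  for x in models.tip_of(q,"scene")[:1]: print(q,x)
a=cv2.resize(im[:,100:400],None,fx=1.5,fy=1.5); b=cv2.resize(sc[90:218,150:278],(350,350))
cv2.imwrite("pics/c5.png",np.hstack([a,cv2.copyMakeBorder(b,0,a.shape[0]-350,0,0,0)]))
E
```

```text
time_s: 16.57
position: [0.4873, -0.1949, 0.0796]
tcp_rot: [[-0.968, 0.252, 0.0], [0.252, 0.968, -0.0], [-0.001, -0.0, -1.0]]
force: [0.2, 0.3, -0.5]
opening: 0.382
grasp_force: 4.8
time_s: 17.23
position: [0.488, -0.1953, 0.1756]
tcp_rot: [[-0.968, 0.252, 0.003], [0.252, 0.968, -0.002], [-0.004, -0.001, -1.0]]
force: [-1.2, 0.2, -0.1]
opening: 0.383
grasp_force: 4.8
tongue_end {'position': [243.7, 252.6], 'conf': 0.71}
left_grip {'position': [287.5, 255.3], 'conf': 0.8}
right_grip {'position': [214.2, 258.2], 'conf': 0.89}
tip_left {'position': [198.4, 138.9], 'conf': 0.56}
tip_right {'position': [194.3, 143.3], 'conf': 0.65}
tongue_end {'position': [198.0, 139.5], 'conf': 0.59}
tweezers {'position': [212.7, 136.3], 'conf': 0.62}
```

View pics/c5.png

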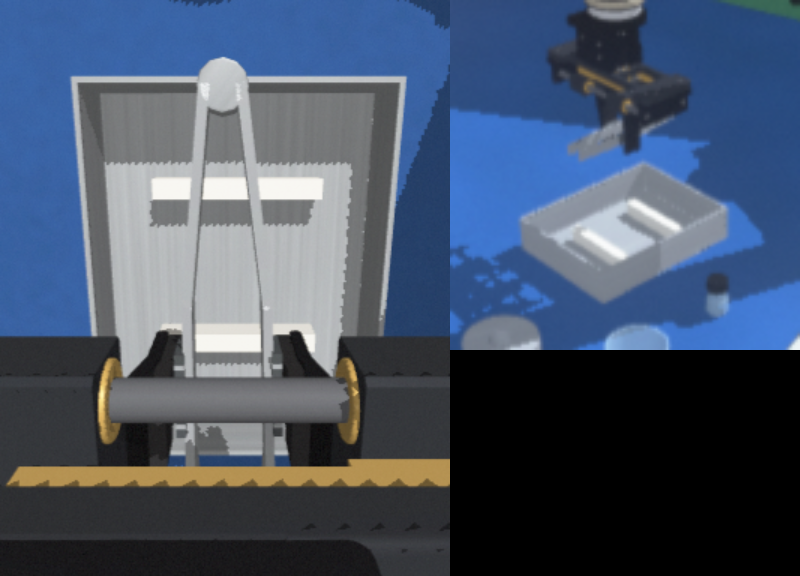

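The tweezers are lifted level and held at about 33 mm over the grips (4.8 N). I squeeze on to the mark (about 30 mm, 6 N).

```bash
python3 -m handwheel '[[0,0,0,0,0,0],[0,0,0,0,0,0],[0,0,0,0,0,0],[0,0,0,0,0,0],[0,0,0,0,0,0],[0,0,0,0,0,0],[0,0,0,0,0,0],[0,0,0,0,0,0]]' -0.31
python3 - <<'E'
from h import *
for n in("scene","top"):
  c=cams.calibration(n); R=np.array(c["R"]); print(n,-R.T@np.array(c["t"]),R[2],c["mtx"][0][0])
s=bot.read_state(); print(s["opening"],s["grasp_force"],s["joint_positions"])
E
```

```text
time_s: 18.45
position: [0.4872, -0.1949, 0.1736]
tcp_rot: [[-0.968, 0.252, 0.0], [0.252, 0.968, -0.0], [-0.0, -0.0, -1.0]]
force: [0.8, -0.8, 0.2]
opening: 0.349
grasp_force: 6.0
scene [1.49264917 0.54124592 0.83072423] [-0.69828025 -0.41185432 -0.58547477] 400.3606233447905
top [0.38118788 0.0047703  1.61155685] [ 0.14400099  0.00706885 -0.9895523 ] 428.5836382797156
0.34905159348822523 6.044144402258098 [-3.40118921e+01  2.86353348e+01  1.00623438e+02 -5.80910830e-04
  5.07361656e+01 -1.09410232e+02]
```

```bash
python3 -m handwheel '[[0.002,0,0.01,0,0,0],[0.008,0,0.03,0,0,0],[0.017,0,0.06,0,0,0],[0.027,0,0.09,0,0,0],[0.038,0,0.12,0,0,0],[0.049,0,0.15,0,0,0],[0.06,0,0.18,0,0,0],[0.07,0,0.21,0,0,0]]' && python3 -m handwheel '[[0.01,0,0.03,0,0,0],[0.02,0,0.06,0,0,0],[0.027,0,0.08,0,0,0],[0.03,0,0.09,0,0,0],[0.03,0,0.09,0,0,0],[0.03,0,0.09,0,0,0],[0.03,0,0.09,0,0,0],[0.03,0,0.09,0,0,0]]'
python3 - <<'E'
from h import *
s=bot.read_state(); p=np.array(s["position"]);Rt=np.array(s["tcp_rot"]); o=[]
for n in("top","scene"):
  im,d=cams.capture(n); c=cams.calibration(n)
  X=p-Rt[:,0]*.065+np.array([0,0,-.006]); q=np.array(c["mtx"])@(np.array(c["R"])@X+np.array(c["t"])); u,v=(q[:2]/q[2]).astype(int); print(n,u,v,q[2])
  o.append(cv2.resize(im[v-25:v+25,u-25:u+25],(400,400),interpolation=cv2.INTER_CUBIC))
cv2.imwrite("pics/c6.png",np.hstack(o))
E
```

```text
time_s: 19.12
position: [0.5575, -0.1946, 0.3851]
tcp_rot: [[-0.968, 0.252, 0.0], [0.252, 0.968, -0.0], [-0.0, 0.0, -1.0]]
force: [0.4, 0.2, -1.4]
opening: 0.348
grasp_force: 6.0
time_s: 19.78
position: [0.5864, -0.1946, 0.4718]
tcp_rot: [[-0.968, 0.252, -0.003], [0.252, 0.968, 0.002], [0.004, 0.001, -1.0]]
force: [-0.5, 0.4, -0.6]
opening: 0.347
grasp_force: 6.0
top 339 160 1.1711209721438844
scene 169 63 1.112505467750597
```

View pics/c6.png

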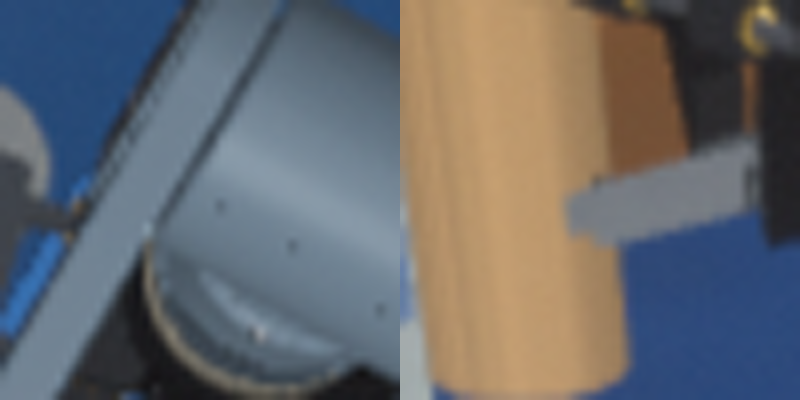

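The scene view shows the fixed (+y) arm from its side, level, with the tongue's dark end at crop (598,182). In the top view the arm hides the tweezers. I turn the tips towards the scene camera to see the gap.

```bash
python3 -m handwheel '[[0,0,0,0,0,0.02],[0,0,0,0,0,0.06],[0,0,0,0,0,0.11],[0,0,0,0,0,0.16],[0,0,0,0,0,0.21],[0,0,0,0,0,0.26],[0,0,0,0,0,0.31],[0,0,0,0,0,0.34]]' && python3 -m handwheel '[[0,0,0,0,0,0.03],[0,0,0,0,0,0.04],[0,0,0,0,0,0.04],[0,0,0,0,0,0.04],[0,0,0,0,0,0.04],[0,0,0,0,0,0.04],[0,0,0,0,0,0.04],[0,0,0,0,0,0.04]]'
python3 - <<'E'
from h import *
s=bot.read_state(); p=np.array(s["position"]);Rt=np.array(s["tcp_rot"])
n="scene"; im,d=cams.capture(n); c=cams.calibration(n); K=np.array(c["mtx"]);R=np.array(c["R"]);t=np.array(c["t"])
def pr(x,y,z):
  q=K@(R@(p-Rt[:,0]*x+Rt[:,1]*y+np.array([0,0,z-.014]))+t); return q[:2]/q[2]
u,v=pr(.074,0,.007).astype(int)
a,b=u-22,v-22; print(s["joint_positions"][5])
cv2.imwrite("pics/c7.png",cv2.resize(im[b:b+45,a:a+45],(540,540),interpolation=cv2.INTER_CUBIC))
# full-gap model: tip inner at the mark, top edge z=.014
for y in(-.0075,-.006,-.0045,.0045,.006,.0075): print(y,((pr(.074,y,.007)-[a,b]+.5)*12).round(0),((pr(.074,y,.014)-[a,b]+.5)*12).round(0))
E
```

```text
time_s: 20.55
position: [0.5869, -0.1948, 0.4728]
tcp_rot: [[-0.909, -0.416, -0.001], [-0.416, 0.909, 0.001], [0.001, 0.001, -1.0]]
force: [-0.2, -0.1, 0.6]
opening: 0.349
grasp_force: 6.0
time_s: 21.22
position: [0.5872, -0.1949, 0.4736]
tcp_rot: [[-0.875, -0.484, 0.0], [-0.484, 0.875, -0.0], [-0.0, -0.0, -1.0]]
force: [0.2, 0.3, -1.4]
opening: 0.345
grasp_force: 6.0
-147.62538830346665
-0.0075 [247. 273.] [244. 242.]
-0.006 [253. 273.] [251. 242.]
-0.0045 [260. 273.] [257. 242.]
0.0045 [300. 274.] [297. 243.]
0.006 [306. 274.] [304. 243.]
0.0075 [313. 274.] [310. 244.]
```

View pics/c7.png

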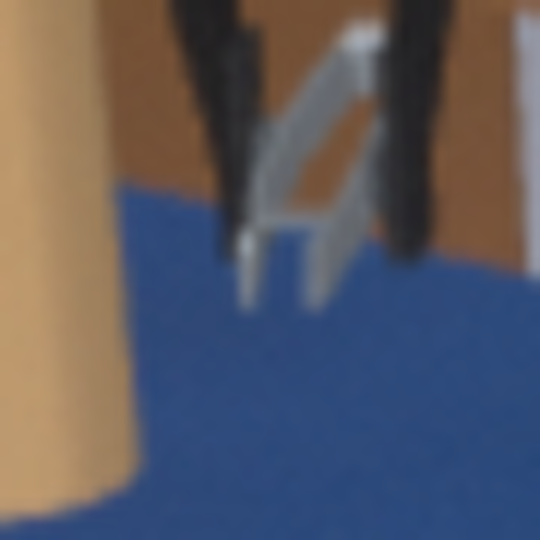

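The scene crop shows both tips end on: the left tip at x≈240–260 and the right tip from ≈305, with the tongue bridging them at y≈215. I measure the gap by intensity profile.

Run:
```python
from h import *
im=cv2.imread("pics/c7.png").astype(float)
for r in(255,270,285,297):
  x=im[r-4:r+5,:,2].mean(0)[210:350]; g=np.gradient(x)
  print(r, x[::6].round(0).astype(int), "fall",210+30+np.argmin(g[30:75]),"rise",210+75+np.argmax(g[75:110]))
  b=x[65:75].min(); L=x[25:55].max(); Rr=x[90:115].max(); i=np.arange(210,350)
  print((i[35:70][x[35:70]<(b+L)/2][:1]),(i[70:115][x[70:115]>(b+Rr)/2][:1]))
```

```text
255 [ 47  42  44  53  75 109 131 123  98  78  61  52  49  45  52  67  86 101
 110 108 102 100  95  87] fall 256 rise 305
[261] [304]
270 [ 46  45  48  53  70  99 118 113  93  72  54  47  47  44  50  65  85 101
 110 109 100  92  79  64] fall 257 rise 305
[261] [305]
285 [ 47  46  47  49  62  95 116 106  82  64  50  45  46  45  54  68  87 104
 111 106  90  75  59  49] fall 256 rise 306
[259] [304]
297 [ 46  46  47  48  60  88 105  94  71  58  49  44  45  45  53  67  84  99
 102  91  72  58  49  45] fall 254 rise 305
[257] [303]
```

The gap is about 11–12 mm, which agrees with 30 mm and 6.0 N at the mark. I hold still for over 3 s.

```bash
python3 -m handwheel '[[0,0,0,0,0,0],[0,0,0,0,0,0],[0,0,0,0,0,0],[0,0,0,0,0,0],[0,0,0,0,0,0],[0,0,0,0,0,0],[0,0,0,0,0,0],[0,0,0,0,0,0]]' && python3 -m handwheel '[[0,0,0,0,0,0],[0,0,0,0,0,0],[0,0,0,0,0,0],[0,0,0,0,0,0],[0,0,0,0,0,0],[0,0,0,0,0,0],[0,0,0,0,0,0],[0,0,0,0,0,0]]' && python3 -m handwheel '[[0,0,0,0,0,0],[0,0,0,0,0,0],[0,0,0,0,0,0],[0,0,0,0,0,0],[0,0,0,0,0,0],[0,0,0,0,0,0],[0,0,0,0,0,0],[0,0,0,0,0,0]]' && python3 -m handwheel '[[0,0,0,0,0,0],[0,0,0,0,0,0],[0,0,0,0,0,0],[0,0,0,0,0,0],[0,0,0,0,0,0],[0,0,0,0,0,0],[0,0,0,0,0,0],[0,0,0,0,0,0]]' && python3 -m handwheel '[[0,0,0,0,0,0],[0,0,0,0,0,0],[0,0,0,0,0,0],[0,0,0,0,0,0],[0,0,0,0,0,0],[0,0,0,0,0,0],[0,0,0,0,0,0],[0,0,0,0,0,0]]' && python3 -c "
from rig import bot
print(bot.hand_in())"
```

```text
time_s: 21.93
position: [0.5872, -0.1949, 0.4736]
tcp_rot: [[-0.875, -0.484, 0.0], [-0.484, 0.875, -0.0], [0.0, -0.0, -1.0]]
force: [0.6, 0.4, -0.4]
opening: 0.344
grasp_force: 6.0
time_s: 22.6
position: [0.5872, -0.1949, 0.4736]
tcp_rot: [[-0.875, -0.484, 0.0], [-0.484, 0.875, -0.0], [-0.0, -0.0, -1.0]]
force: [-0.5, 0.1, -0.5]
opening: 0.347
grasp_force: 6.0
time_s: 23.27
position: [0.5872, -0.1949, 0.4736]
tcp_rot: [[-0.875, -0.484, 0.0], [-0.484, 0.875, -0.0], [-0.0, -0.0, -1.0]]
force: [0.4, 0.3, -1.1]
opening: 0.349
grasp_force: 6.0
time_s: 23.93
position: [0.5872, -0.1949, 0.4736]
tcp_rot: [[-0.875, -0.484, 0.0], [-0.484, 0.875, -0.0], [-0.0, -0.0, -1.0]]
force: [-0.0, -0.7, -0.0]
opening: 0.348
grasp_force: 6.0
time_s: 24.6
position: [0.5872, -0.1949, 0.4736]
tcp_rot: [[-0.875, -0.484, 0.0], [-0.484, 0.875, -0.0], [-0.0, -0.0, -1.0]]
force: [-0.2, 0.2, 0.3]
opening: 0.352
grasp_force: 6.0
the job is handed in; nothing more can be done
None
```

I handed the job in at about 24.6 s with no verdict returned: the lid is released on the mat near its centre, and the tweezers were held level about 0.46 m up, steady for over 3 s, with the tips about 11–12 mm apart by camera (6 N on the grips).

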